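Level a casting stand: screw down its adjustable foot and lock it

ROBOT

A 7-joint arm with a two-finger parallel gripper is mounted at the origin on a cart in front of the work surface, level with it; the furniture and walls round the work are solid. World frame = base frame: x ahead of the robot, y to its left, z up, the work surface at z = 0. Lengths are in m, angles in rad, forces in N, time in s.
With the tool pointing down it reaches from about 0.4 to 0.85 m from the base axis. Payload 4.5 kg.
Tool frame: the origin (TCP) lies midway between the tips of the shut fingers; the grasp point (between the pads) lies ctrl.grip_depth behind it (ctrl.grip_depth is the distance from the TCP to the grasp point, in m); z points along the fingers, y is the direction in which the jaws open and shut (so a half turn about z gives the same grasp; the last joint's range is limited). The gripper opens to 85 mm and grips with 20 to 120 N. Pads are 22 mm wide; open, the fingers measure 114 mm over their backs; the gripper's body (76 mm by 85 mm) begins 54 mm behind the grasp point. The pads swing forward as they close: fully open they stand 13 mm farther back than shut.
Start: joints at [-1.247, 0.689, -0.195, 1.565, 0.157, 0.902, -0.215], TCP at [0.179, 0.599, 0.231] pointing down, gripper open.
Joint ranges: [-3.01, 3.01], [-0.46, 2.08], [-1.47, 1.51], [0.13, 2.56], [-1, 4.14], [0.04, 2.09], [-2.66, 2.66]. Speed limits (rad/s): [2.57, 2.57, 3.14, 3.14, 3.14, 3.14, 3.14].

INTERFACE

Orientations are given as a unit quaternion [w, x, y, z].
In Python, from bench import ctrl gives the robot as it stands.
- The arm moves only by the tool move_arm, never from a script. Its argument "motion" is a list of rows, each an object of numbers: "tx", "ty", "tz": the shift along the tool's x, y, z in cm; "ax", "ay", "az": the turn, a rotation vector about the tool's x, y, z in rad. In form: [{"tx": .., "ty": .., "tz": .., "ax": .., "ay": .., "az": ..}, ...]. A call has 1 to 20 rows; each row shifts and turns the commanded pose from where the row before left it, along the tool's axes as they then stand; what a row does not reach is not made up. A row lasts 1/12 s, in which the tool goes at most 41.7 mm and 7.16 degrees, less where a joint would pass 70% of its speed; a pose out of reach is approached as far as the arm can. A call with a gripper value outside its range is refused whole. "claw" is the gripper command: -1 is shut, 1 is fully open, values between are in proportion, set as the call begins (left out, the last holds). The fingers move at their own pace and stop on an object; "force" is the grip in N (left out, the last holds). Time passes only in rows, so rows that do not move let the fingers close. It gives the time, the measured TCP pose, the force and the opening at its end, in the units of the state.
- ctrl.observe(): the state, without advancing time (a new reading comes with each control period).
- ctrl.capture(name): name is "side" or "top"; returns a dict with "pixels" (384x512x3 uint8, red, green, blue), "z_map" (384x512 float32, m along the optical axis (not along the pixel's ray), 0 where there is no reading), "K" (3x3 intrinsics, pixels), "k1" (the pictures are not rectified: a ray, as slopes to the right and down, at radius r is drawn at 1 + k1 r^2 times it, then the intrinsics apply), "pose" (4x4, takes a point from camera to world coordinates). Camera axes: x right, y up, looking along -z (the intrinsics and any distortion apply to the point x, -y, -z); pixel columns grow to the right and rows downward; lengths in m; the calibration is good to about 2 mm. A picture is of the moment at which its call begins.
- ctrl.sign_off(): hands the job in, once; it reports no verdict.
The state is a dict: "time": time; "qpos": joint angles; "qvel": joint speeds; "joint_efforts": joint torques, N m; "tcp_pos": TCP position; "ee_rot": TCP orientation; "force": force on the tool from outside, world axes, zero at the start; "torque": the same for the moment, N m; "opening": opening from 0.0 (shut) to 1.0 (fully open).
Only numpy, scipy, OpenCV 4.12 (cv2) and the standard library are available. Lean on these libraries where they do the work, as an engineer would, in place of code of your own. Each camera call takes 0.05 s, during which the arm holds its last target.

TASK

The fourth foot of the casting stand hangs in the air. Turn its bar knob clockwise until the rubber sole just touches the steel plate below and starts to bear lightly, without screwing it hard down or jacking the stand up; then swing the lock lever fully home against its stop so that its arm lies along the front edge of the stand. Do not shove the stand, and leave the things around it where they are.

Things in the scene. Friction and masses are not known exactly. Their poses are not given: they have to be found in the camera images.
- casting_stand: heavy dark steel stand (6 kg), loose on the plate: top 170 x 260 mm (x, y), upper face 59 mm above the plate, on three fixed feet and, at the front right corner (-70, -115 mm), a screw foot. Origin at its middle, at foot level; z up, own -x is the front (robot side), own -y the right; a blue mould 22 mm high is fixed on top. The screw foot needs 20 N or more of thrust to begin to lift it
- base_plate: flat steel plate 190 x 290 x 12 mm, fixed on the bench under the stand; origin at the middle of its underside; the feet stand on its upper face, 12 mm above the origin
- levelling_screw: the screw foot with its black bar knob; origin at the bar's centre. Clockwise seen from above (yaw falling) drives the foot down 3 mm per rad. The knob keeps its height and stays where it is left. Free, it resists with 0.05 N m. From first touch the sprung sole's thrust grows about 11 N per rad, and each newton of it adds about 0.01 to 0.025 N m of resistance (rubbing sole), part of which fades when the turning stops
- knob_grip (a point): centre of the bar knob, on the screw's axis, half-way up; the bar is 58 mm long along own x, 14 mm thick along own y, 32 mm high; this point is 106 mm above the steel plate. Own axes turn with the knob
- screw_boss (a point): top of the fixed threaded boss (40 mm across) under the knob, 31 mm below the bar's centre; between them only a shaft 12 mm across. The foot's round rubber sole, 48 mm across, turns with the knob, hidden under the stand; at the start it hangs 4 to 10 mm above the steel plate, how far is not known
- lock_lever (a joint): angle of the lock lever about its vertical pivot, rad: 0 to 0.2 at the start (open, arm sticking out over the stand's front), grows clockwise seen from above, 1.047 at its stop (locked, arm along the front edge, pointing to the stand's own +y). Stiff: 0.15 N m, about 2 N at the pin; stays where it is left
- lever_pivot (a point): top of the lock lever's pivot, on its axis, 80 mm above the steel plate; at (-70, -70) mm in the stand's frame
- lever_pin (a point): middle of the upright black handle pin at the lock lever's end, 80 mm from the pivot; pin 18 mm across, reaching about 20 mm below and above this point, which is 100 mm above the steel plate. The flat arm under it is 70 to 77 mm above the plate
- flat_file: file with green handle, 24 x 250 x 20 mm, lying on the bench by its front edge, leave it; origin at the middle of its underside
- wax_block: plain green block 50 x 70 x 30 mm right of the work, leave it; origin at the middle of its underside
- sanding_block: brown block 60 x 110 x 35 mm left of the work, leave it; origin at the middle of its underside

How it is judged:
By the outcome, as a careful person would: the job done as asked, in the order asked, and still so for the second after the job is handed in, with the robot touching nothing.
It also fails if it takes over 72 s, if anything falls off the work surface, if the arm or the gripper's body presses on something with over 40 N, if the wrist force passes 120 N, or if a joint passes its speed limit or range.

## Working session

There is one attempt and no reset: what is moved stays moved. The work goes in short steps, Python scripts to look and compute and a tool call to move; the robot and the scene stay as the last step left them, time stands still between calls to the robot, and variables do not carry over. Pictures are saved under pics/ and viewed, and the job is handed in when it is done.

Besides the shell and the picture viewer there is one more tool, called after "Emit:" as name(argument=value, ...) on one line, values as JSON. move_arm: Moves the arm, as the interface text tells. Its arguments: {"type":"object","properties":{"motion":{"type":"array"},"claw":{"type":"number"},"force":{"type":"number"}},"required":["motion"]}

```bash
mkdir -p pics; ls
cat > h.py <<'E'
import numpy as np, cv2
from bench import ctrl
def grab(n,f):
    c=ctrl.capture(n); cv2.imwrite('pics/'+f+'.png',cv2.resize(c['pixels'][:,:,::-1],(768,576),interpolation=cv2.INTER_CUBIC))
    np.savez(f+'.npz',**{k:np.array(v) for k,v in c.items()}); return c
def ray(c,u,v):
    K=c['K'];k1=float(c['k1'])
    p=cv2.undistortPoints(np.array([[[u,v]]],float),K,np.array([k1,0,0,0,0.]))[0,0]
    d=c['pose'][:3,:3]@np.array([p[0],-p[1],-1.]); return c['pose'][:3,3],d
def onz(c,u,v,z):
    o,d=ray(c,u,v); return o+d*(z-o[2])/d[2]
def dep(c,u,v):
    o,d=ray(c,u,v); return o+d*c['z_map'][int(round(v)),int(round(u))]
def cloud(c):
    h,w=c['z_map'].shape;uu,vv=np.meshgrid(np.arange(w),np.arange(h))
    p=cv2.undistortPoints(np.stack([uu,vv],-1).reshape(-1,1,2).astype(float),c['K'],np.array([float(c['k1']),0,0,0,0.]))[:,0]
    z=c['z_map'].reshape(-1,1)
    P=np.c_[p[:,0],-p[:,1],-np.ones(len(p))]*z
    return (P@c['pose'][:3,:3].T+c['pose'][:3,3]).reshape(h,w,3)
E
python3 - <<'E'
from h import *
for n in('top','side'):
    c=grab(n,n+'0'); print(n,c['K'].tolist(),c['k1'],c['pose'].round(3).tolist())
s=ctrl.observe(); print({k:np.round(v,3).tolist() for k,v in s.items()}, ctrl.grip_depth)
E
```

```text
pics
top [[412.66027193028435, 0.0, 252.01829901844863], [0.0, 412.66027193028435, 192.2344621267745], [0.0, 0.0, 1.0]] -0.13184808528908956 [[0.02, 0.994, -0.108, 0.398], [-1.0, 0.022, 0.013, 0.277], [0.016, 0.107, 0.994, 1.261], [0.0, 0.0, 0.0, 1.0]]
side [[353.2820622555993, 0.0, 259.4848391329489], [0.0, 353.2820622555993, 195.18590782002673], [0.0, 0.0, 1.0]] -0.03632601575182599 [[0.995, 0.044, -0.092, 0.434], [-0.101, 0.537, -0.837, -0.529], [0.013, 0.842, 0.539, 0.598], [0.0, 0.0, 0.0, 1.0]]
{'time': 0.1, 'qpos': [-1.247, 0.69, -0.195, 1.566, 0.157, 0.903, -0.215], 'qvel': [-0.002, -0.003, 0.001, -0.002, -0.001, 0.0, -0.001], 'joint_efforts': [-0.004, -54.06, -1.272, -15.899, 0.009, 0.004, -0.0], 'tcp_pos': [0.178, 0.598, 0.231], 'ee_rot': [-0.0, 0.144, 0.99, -0.001], 'force': [-0.448, 0.308, -0.505], 'torque': [0.013, -0.007, -0.033], 'opening': 1.002} 0.0187
```

View pics/top0.png

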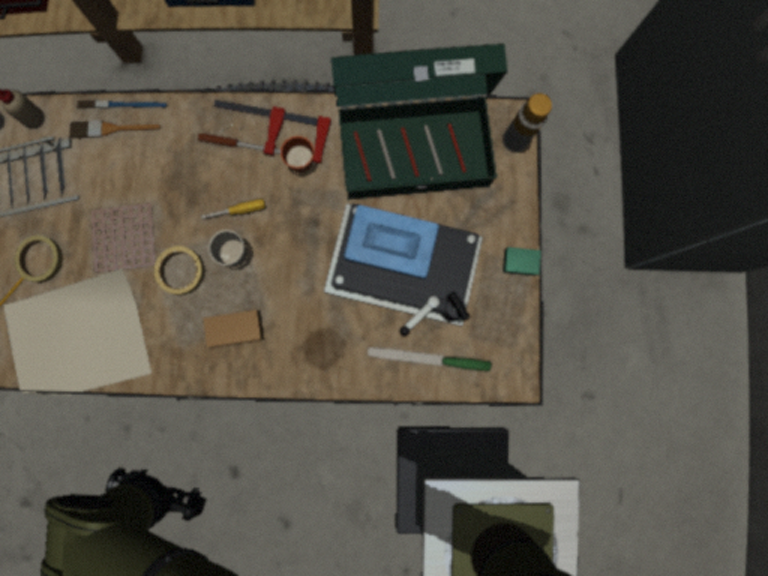

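View pics/side0.png

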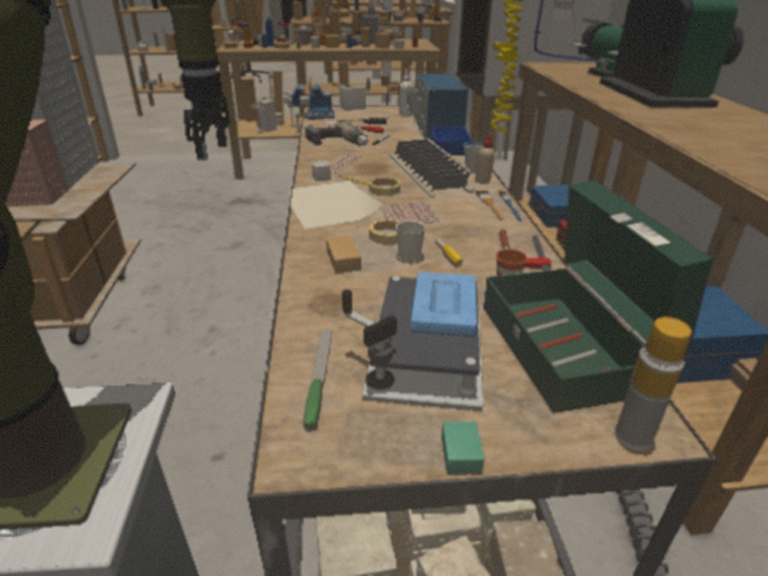

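Run:
```python
from h import *
for n,(u0,u1,v0,v1) in {'top0':(210,340,130,250),'side0':(215,335,175,285)}.items():
    c=np.load(n+'.npz'); im=c['pixels'][v0:v1,u0:u1,::-1]
    im=np.clip(im.astype(float)*1.8,0,255).astype(np.uint8)
    k=6; im=cv2.resize(im,None,fx=k,fy=k,interpolation=cv2.INTER_CUBIC)[:600]
    for u in range(u0,u1,10): cv2.putText(im,str(u),((u-u0)*k,10),0,.35,(0,255,255)); im[:,(u-u0)*k]//=2
    for v in range(v0,v1,10): cv2.putText(im,str(v),(0,(v-v0)*k+4),0,.35,(0,255,255)); im[(v-v0)*k if (v-v0)*k<600 else 599]//=2
    cv2.imwrite('pics/crop_'+n+'.png',im)
```

```text
(no output)
```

View pics/crop_top0.png

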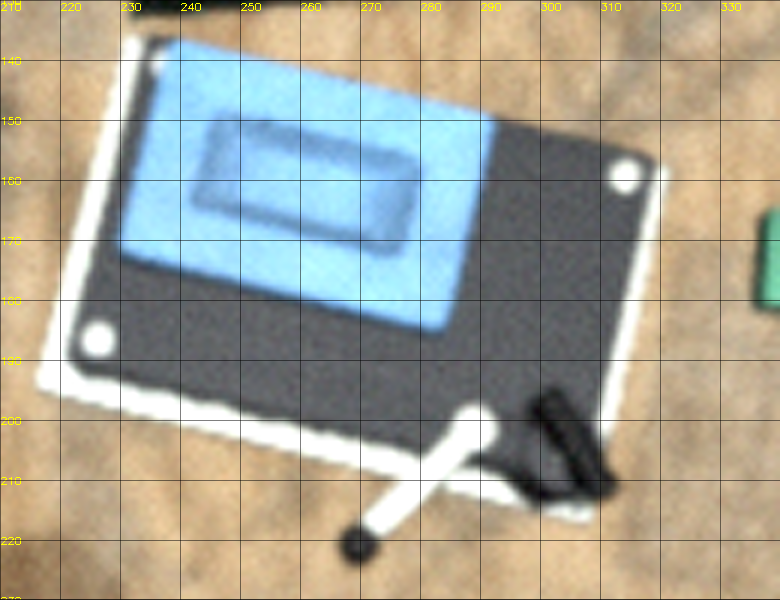

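View pics/crop_side0.png

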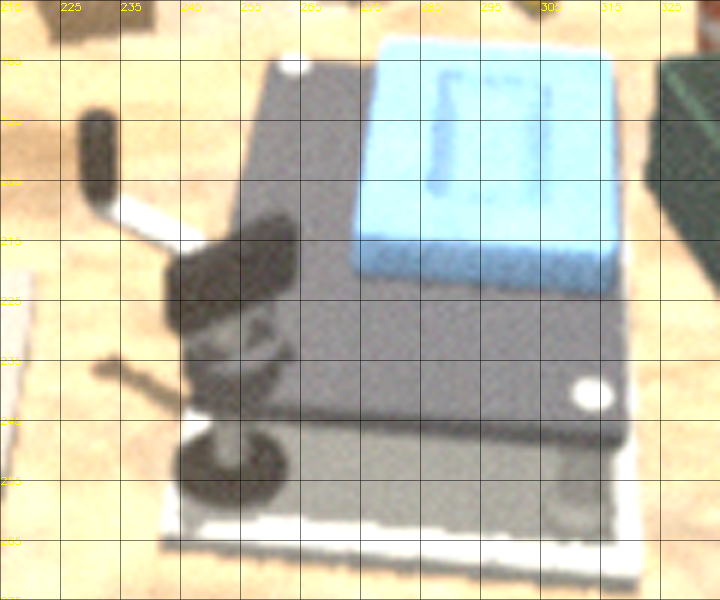

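Run:
```python
from h import *
t=dict(np.load('top0.npz')); s=dict(np.load('side0.npz'))
A=onz(t,225.7,186.5,.072);B=onz(t,313.3,159.5,.072)
print('bolts',A,B,np.linalg.norm(A-B)); O=(A+B)/2
d=(B-A)[:2]; th=np.arctan2(d[1],d[0])-np.arctan2(-230,140); print('O',O,'yaw',th)
R=lambda a:np.array([[np.cos(a),-np.sin(a)],[np.sin(a),np.cos(a)]])
st=lambda x,y:O[:2]+R(th)@np.array([x,y])
K0=st(-.07,-.115);P0=st(-.07,-.07)
print('knob pred',K0,'pivot pred',P0,'pivot seen',onz(t,289,201,.092))
print('pin seen top',onz(t,269.3,221,.132), 'side', onz(s,230,195,.132),'->mid',onz(s,231,201,.112))
# side bolts
print('side bolts', onz(s,313.3,240.8,.072), onz(s,263.5,185.5,.072))
# cloud
for n,c in(('top',t),('side',s)):
    P=cloud(c)
    m=(np.linalg.norm(P[...,:2]-K0,axis=2)<.045)&(P[...,2]>.103)&(P[...,2]<.15)
    q=P[m]; print(n,len(q),q.mean(0),q.min(0),q.max(0))
    top=q[q[:,2]>.127]
    if len(top)>5:
        r=cv2.minAreaRect((top[:,:2]*1000).astype(np.float32)); print(r,len(top),np.median(top[:,2]))
        w,v=np.linalg.eigh(np.cov(top[:,:2].T)); print('axis yaw',np.arctan2(v[1,1],v[0,1]), top.mean(0))
    pp=st(-.07,-.07)
    m=(P[...,2]>.105)&(P[...,2]<.15)&(np.linalg.norm(P[...,:2]-P0,axis=2)<.12)&(np.linalg.norm(P[...,:2]-K0,axis=2)>.05)&(P[...,0]<.62)
    q=P[m]; print('pin',len(q),np.median(q,0),q.min(0),q.max(0))
```

```text
bolts [0.54139481 0.33824929 0.072     ] [0.62708386 0.08333894 0.072     ] 0.2689273141601233
O [0.58423934 0.21079411 0.072     ] yaw -0.22250212772649935
knob pred [0.49058781 0.11407601] pivot pred [0.500518   0.15796668] pivot seen [0.50135838 0.15596906 0.092     ]
pin seen top [0.44175813 0.21352349 0.132     ] side [0.44176432 0.20140941 0.132     ] ->mid [0.44370781 0.20487236 0.112     ]
side bolts [0.62797619 0.08354331 0.072     ] [0.5405579  0.33868482 0.072     ]
top 130 [0.49021163 0.11566498 0.13059192] [0.46587087 0.0960684  0.10350499] [0.51545327 0.1339673  0.13806436]
((491.07958984375, 114.31661987304688), (57.11248016357422, 14.240131378173828), 32.04608917236328) 108 0.13367031167072663
axis yaw -2.56458658857262 [0.49048955 0.11460273 0.13337281]
pin 31 [0.44441459 0.21417801 0.13014605] [0.43630814 0.20577994 0.1172598 ] [0.45030181 0.21980506 0.13478726]
side 304 [0.49003037 0.106679   0.12161064] [0.46484474 0.09201221 0.10321639] [0.51714659 0.12847309 0.13453548]
((490.45098876953125, 110.97167205810547), (56.4655876159668, 14.536389350891113), 31.505332946777344) 120 0.13166814417887732
axis yaw -2.587846253733212 [0.48998595 0.10875891 0.13128645]
pin 70 [0.44386406 0.20669939 0.11914785] [0.43618828 0.20240489 0.10512226] [0.45170017 0.21642608 0.13036844]
```

Emit:
move_arm(motion=[{"tx": -2.2,"ty": -1.9},{"tx": -2.2,"ty": -1.9},{"tx": -2.2,"ty": -1.9},{"tx": -2.2,"ty": -1.9},{"tx": -2.2,"ty": -1.9},{"tx": -2.2,"ty": -1.9},{"tx": -2.2,"ty": -1.9},{"tx": -2.2,"ty": -1.9},{"tx": -2.2,"ty": -1.9},{"tx": -2.2,"ty": -1.9},{"tx": -2.2,"ty": -1.9},{"tx": -2.2,"ty": -1.9},{"tx": -2.2,"ty": -1.9},{"tx": -2.2,"ty": -1.9},{"tx": -2.2,"ty": -1.9},{"tx": -2.2,"ty": -1.9},{"tx": -2.2,"ty": -1.9},{"tx": -2.2,"ty": -1.9},{"tx": -2.2,"ty": -1.9},{"tx": -2,"ty": -1.4}], claw=1)

```text
$.motion[0]: bad value
```

Emit:
move_arm(motion=[{"az": -0.12},{"az": -0.12},{"az": -0.12},{"az": -0.12},{"az": -0.12},{"az": -0.12},{"az": -0.13},{},{}], claw=-0.1, force=30)

```text
$.motion[0]: bad value
```

```bash
cat >> h.py <<'E'
from scipy.spatial.transform import Rotation as Ro
def st():
    s=ctrl.observe(); w,x,y,z=s['ee_rot']; r=Ro.from_quat([x,y,z,w]).as_matrix()
    print('t',round(s['time'],2),'q',np.round(s['qpos'],2),'p',np.round(s['tcp_pos'],4),'yawY',round(np.arctan2(r[1,1],r[0,1]),3),'z',r[:,2].round(3),'F',np.round(s['force'],2),'T',np.round(s['torque'],3),'op',round(s['opening'],3))
    return s,r
def to(x,y,z):
    s,r=st(); d=r.T@(np.array([x,y,z])-s['tcp_pos']); print('tool cm',(d*100).round(2))
E
python3 -c "
from h import *
to(.4905,.1143,.2)"
```

```text
t 0.1 q [-1.25  0.69 -0.19  1.57  0.16  0.9  -0.22] p [0.1785 0.5983 0.2305] yawY 1.281 z [-0.    -0.002 -1.   ] F [-0.45  0.31 -0.51] T [ 0.013 -0.007 -0.033] op 1.002
tool cm [-43.73 -37.47   3.12]
```

All six keys seem to be required.

Emit:
move_arm(motion=[{"tx": -2.2,"ty": -1.9,"tz": 0,"ax": 0,"ay": 0,"az": 0},{"tx": -2.2,"ty": -1.9,"tz": 0,"ax": 0,"ay": 0,"az": 0},{"tx": -2.2,"ty": -1.9,"tz": 0,"ax": 0,"ay": 0,"az": 0},{"tx": -2.2,"ty": -1.9,"tz": 0,"ax": 0,"ay": 0,"az": 0},{"tx": -2.2,"ty": -1.9,"tz": 0,"ax": 0,"ay": 0,"az": 0},{"tx": -2.2,"ty": -1.9,"tz": 0,"ax": 0,"ay": 0,"az": 0},{"tx": -2.2,"ty": -1.9,"tz": 0,"ax": 0,"ay": 0,"az": 0},{"tx": -2.2,"ty": -1.9,"tz": 0,"ax": 0,"ay": 0,"az": 0},{"tx": -2.2,"ty": -1.9,"tz": 0,"ax": 0,"ay": 0,"az": 0},{"tx": -2.2,"ty": -1.9,"tz": 0,"ax": 0,"ay": 0,"az": 0},{"tx": -2.2,"ty": -1.9,"tz": 0,"ax": 0,"ay": 0,"az": 0},{"tx": -2.2,"ty": -1.9,"tz": 0,"ax": 0,"ay": 0,"az": 0},{"tx": -2.2,"ty": -1.9,"tz": 0,"ax": 0,"ay": 0,"az": 0},{"tx": -2.2,"ty": -1.9,"tz": 0,"ax": 0,"ay": 0,"az": 0},{"tx": -2.2,"ty": -1.9,"tz": 0,"ax": 0,"ay": 0,"az": 0},{"tx": -2.2,"ty": -1.9,"tz": 0,"ax": 0,"ay": 0,"az": 0},{"tx": -2.2,"ty": -1.9,"tz": 0,"ax": 0,"ay": 0,"az": 0},{"tx": -2.2,"ty": -1.9,"tz": 0,"ax": 0,"ay": 0,"az": 0},{"tx": -2.2,"ty": -1.9,"tz": 0,"ax": 0,"ay": 0,"az": 0},{"tx": -2,"ty": -1.4,"tz": 0,"ax": 0,"ay": 0,"az": 0}], claw=1)

```text
time: 1.77
tcp_pos: [0.4915, 0.1118, 0.231]
ee_rot: [-0.0, 0.145, 0.989, -0.001]
force: [0.3, -0.1, -0.4]
opening: 1.001
```

Emit:
move_arm(motion=[{"tx": 0,"ty": 0,"tz": 0,"ax": 0,"ay": 0,"az": -0.12},{"tx": 0,"ty": 0,"tz": 0,"ax": 0,"ay": 0,"az": -0.12},{"tx": 0,"ty": 0,"tz": 0,"ax": 0,"ay": 0,"az": -0.12},{"tx": 0,"ty": 0,"tz": 0,"ax": 0,"ay": 0,"az": -0.12},{"tx": 0,"ty": 0,"tz": 0,"ax": 0,"ay": 0,"az": -0.12},{"tx": 0,"ty": 0,"tz": 0,"ax": 0,"ay": 0,"az": -0.12},{"tx": 0,"ty": 0,"tz": 0,"ax": 0,"ay": 0,"az": -0.12},{"tx": 0,"ty": 0,"tz": 0,"ax": 0,"ay": 0,"az": 0},{"tx": 0,"ty": 0,"tz": 0,"ax": 0,"ay": 0,"az": 0}], claw=0, force=30)

```text
time: 2.52
tcp_pos: [0.491, 0.1142, 0.231]
ee_rot: [-0.0, -0.27, 0.963, 0.0]
force: [-0.4, 0.6, -0.8]
opening: 0.504
```

```bash
python3 -c "
from h import *
to(.4905,.1143,.2)"
```

```text
t 2.52 q [ 0.01  0.57 -0.52  1.91  0.4   0.76  1.38] p [0.491  0.1142 0.231 ] yawY 2.117 z [-0.001  0.    -1.   ] F [-0.37  0.59 -0.76] T [-0.01  -0.01  -0.021] op 0.504
tool cm [0.03 0.03 3.1 ]
```

Emit:
move_arm(motion=[{"tx": 0,"ty": 0,"tz": 2,"ax": 0,"ay": 0,"az": 0},{"tx": 0,"ty": 0,"tz": 2,"ax": 0,"ay": 0,"az": 0},{"tx": 0,"ty": 0,"tz": 2,"ax": 0,"ay": 0,"az": 0},{"tx": 0,"ty": 0,"tz": 2,"ax": 0,"ay": 0,"az": 0},{"tx": 0,"ty": 0,"tz": 2,"ax": 0,"ay": 0,"az": 0},{"tx": 0,"ty": 0,"tz": 1.5,"ax": 0,"ay": 0,"az": 0},{"tx": 0,"ty": 0,"tz": 1.3,"ax": 0,"ay": 0,"az": 0},{"tx": 0,"ty": 0,"tz": 0,"ax": 0,"ay": 0,"az": 0},{"tx": 0,"ty": 0,"tz": 0,"ax": 0,"ay": 0,"az": 0}])

```text
time: 3.27
tcp_pos: [0.4908, 0.1145, 0.103]
ee_rot: [-0.001, -0.271, 0.963, -0.0]
force: [-0.7, -0.4, 0.5]
opening: 0.498
```

```bash
cat >> h.py <<'E'
def crop(c,name,b,k=6,g=1.8):
    u0,u1,v0,v1=b; im=np.clip(c['pixels'][v0:v1,u0:u1,::-1].astype(float)*g,0,255).astype(np.uint8)
    im=cv2.resize(im,None,fx=k,fy=k,interpolation=cv2.INTER_CUBIC)
    for u in range(u0,u1,10): cv2.putText(im,str(u),((u-u0)*k,10),0,.35,(0,255,255))
    for v in range(v0,v1,10): cv2.putText(im,str(v),(0,(v-v0)*k+4),0,.35,(0,255,255))
    cv2.imwrite('pics/'+name+'.png',im)
E
python3 -c "
from h import *
st()
c=grab('side','side1'); crop(c,'cs1',(215,335,185,285))
c=grab('top','top1'); crop(c,'ct1',(230,340,150,240))
"
```

```text
t 3.27 q [-0.11  0.76 -0.35  2.03  0.58  0.45  1.22] p [0.4908 0.1145 0.103 ] yawY 2.119 z [-0.001 -0.001 -1.   ] F [-0.68 -0.4   0.45] T [-0.003 -0.016 -0.016] op 0.498
```

View pics/cs1.png

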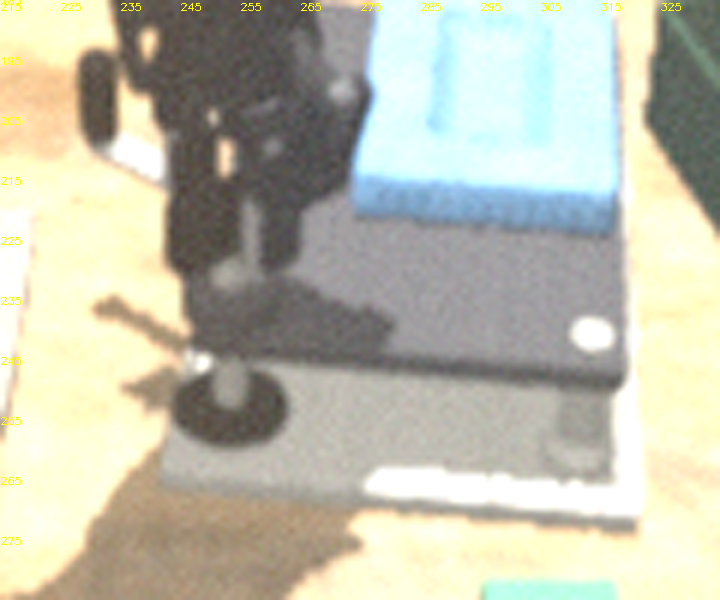

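View pics/ct1.png

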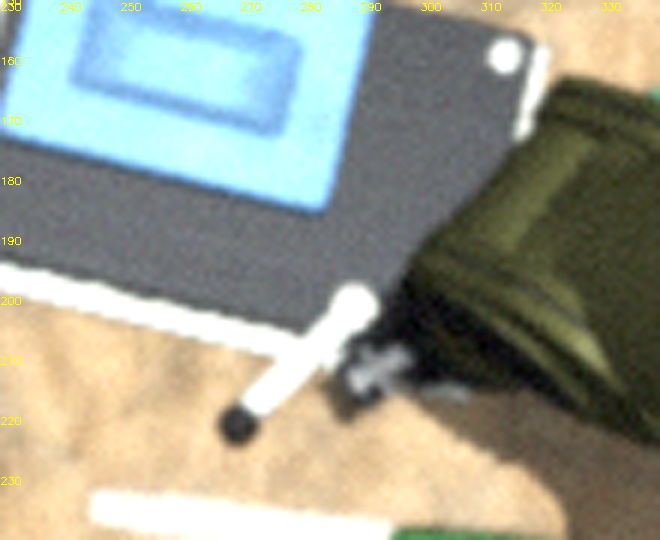

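Emit:
move_arm(motion=[{"tx": 0,"ty": 0,"tz": 0,"ax": 0,"ay": 0,"az": 0},{"tx": 0,"ty": 0,"tz": 0,"ax": 0,"ay": 0,"az": 0},{"tx": 0,"ty": 0,"tz": 0,"ax": 0,"ay": 0,"az": 0},{"tx": 0,"ty": 0,"tz": 0,"ax": 0,"ay": 0,"az": 0},{"tx": 0,"ty": 0,"tz": 0,"ax": 0,"ay": 0,"az": 0},{"tx": 0,"ty": 0,"tz": 0,"ax": 0,"ay": 0,"az": 0}], claw=-1, force=30)

```text
time: 3.87
tcp_pos: [0.4923, 0.1132, 0.1042]
ee_rot: [0.001, -0.271, 0.963, -0.001]
force: [0.2, -3.6, 6.1]
opening: 0.16
```

```bash
cat >> h.py <<'E'
def proj(c,P):
    q=(np.asarray(P)-c['pose'][:3,3])@c['pose'][:3,:3]; x,y=q[0]/-q[2],-q[1]/-q[2]; f=1+float(c['k1'])*(x*x+y*y)
    return c['K'][0,0]*x*f+c['K'][0,2], c['K'][1,1]*y*f+c['K'][1,2]
E
python3 -c "
from h import *
st()
c=dict(np.load('side1.npz'))
for z in(.012,.016,.02,.024): print(z,proj(c,(.4884,.0904,z)))
P=cloud(c); q=P[246:260,243:264]; m=q[...,2]<.05
print((q[...,2]*1000).round(0).astype(int))
st()
"
```

```text
t 3.87 q [-0.11  0.76 -0.35  2.03  0.58  0.45  1.22] p [0.4923 0.1132 0.1042] yawY 2.119 z [ 0.002 -0.001 -1.   ] F [ 0.24 -3.57  6.1 ] T [-0.665 -0.261 -0.001] op 0.16
0.012 (np.float64(252.7307796892637), np.float64(261.6713877695438))
0.016 (np.float64(252.73467356463868), np.float64(260.4263439678608))
0.02 (np.float64(252.7385941317814), np.float64(259.1746956409308))
0.024 (np.float64(252.74254163738004), np.float64(257.91639362537245))
[[-1 -1 -2 11 13 12 10 24 46 48 47 46 46 24 12 11 11 11 10 11  9]
 [-1 -2 10  9 23 24 24 24 44 44 44 44 42 25 24 22 24 11 10 10 11]
 [-1 -4 11 23 25 25 25 28 39 40 43 41 40 25 27 25 25 24 10  8 12]
 [ 0 -1 24 24 24 25 27 27 35 37 37 37 35 27 26 24 26 24 24 10 10]
 [-2 24 23 25 25 26 28 26 33 36 35 32 31 26 27 26 26 26 23 24 11]
 [-2 22 25 24 26 28 27 28 30 32 32 32 29 26 27 26 26 25 25 23 11]
 [-3 23 25 23 25 27 28 26 27 27 29 29 26 27 27 26 24 24 22 23 12]
 [-3 23 25 24 27 25 26 26 27 26 27 27 28 27 28 26 26 25 25 24 12]
 [-2 22 22 23 23 28 26 26 25 28 27 26 26 26 28 25 26 25 22 24 11]
 [ 8 21 24 23 24 25 25 25 25 25 27 25 24 26 25 24 24 24 23 23 12]
 [10 10 24 23 24 22 24 23 25 24 25 26 24 24 24 23 24 24 25 11 11]
 [11 12 20 20 22 22 24 23 26 24 25 22 25 24 25 23 23 22 21 11 10]
 [11 10 11 12 20 22 23 23 23 24 24 23 22 22 24 24 21 10 10 11 12]
 [10 10 11 11 12 11 18 21 21 22 21 23 22 20 19 18  9 10 12 12 10]]
t 3.87 q [-0.11  0.76 -0.35  2.03  0.58  0.45  1.22] p [0.4923 0.1132 0.1042] yawY 2.119 z [ 0.002 -0.001 -1.   ] F [ 0.24 -3.57  6.1 ] T [-0.665 -0.261 -0.001] op 0.16
```

Emit:
move_arm(motion=[{"tx": 0,"ty": -0.2,"tz": -0.12,"ax": 0,"ay": 0,"az": 0},{"tx": 0,"ty": 0,"tz": 0,"ax": 0,"ay": 0,"az": 0},{"tx": 0,"ty": 0,"tz": 0,"ax": 0,"ay": 0,"az": 0}])

```text
time: 4.12
tcp_pos: [0.4923, 0.1132, 0.1043]
ee_rot: [0.0, -0.272, 0.962, 0.0]
force: [0.2, 0.3, -4.5]
opening: 0.154
```

```bash
cat >> h.py <<'E'
def sole(f):
    c=grab('side',f); P=cloud(c); A=np.array([.4912,.1130])
    d=P[...,:2]-A; r=np.hypot(d[...,0],d[...,1]); m=(r<.020)&(r>.011)&(P[...,2]>.013)&(P[...,2]<.034)&(d[...,1]<.005)
    z=P[m][:,2]; print('sole n',m.sum(),'z med',np.median(z).round(5),'mean',z.mean().round(5))
    # darkness bottom edge column
    g=c['pixels'].mean(2)[:,250:256].mean(1); print('col',g[254:264].round(0))
    d=P[...,:2]-A; m=(P[...,2]>.06)&(P[...,2]<.08)&(P[...,0]>.55)&(P[...,0]<.61)&(P[...,1]<.2)&(P[...,1]>.11); print('stand z',P[m][:,2].mean().round(5))
    B=c['pixels'][228:250,300:325].astype(int); mm=B.min(2)>110
    vv,uu=np.nonzero(mm); print('bolt',uu.mean()+300,vv.mean()+228)
    return c
E
python3 -c "
from h import *
st(); sole('s2'); st()
"
```

```text
t 4.12 q [-0.1   0.76 -0.35  2.03  0.58  0.45  1.23] p [0.4923 0.1132 0.1043] yawY 2.121 z [-0.     0.001 -1.   ] F [ 0.16  0.33 -4.51] T [ 0.157 -0.316 -0.069] op 0.154
sole n 73 z med 0.02506 mean 0.02512
col [ 47.  46.  49.  45.  53.  71.  93. 103. 105. 107.]
stand z 0.0707
bolt 319.74 238.84
t 4.17 q [-0.1   0.76 -0.35  2.03  0.58  0.45  1.23] p [0.4923 0.1132 0.1043] yawY 2.121 z [ 0.     0.001 -1.   ] F [ 1.2   1.11 -5.41] T [ 0.158 -0.327 -0.019] op 0.153
```

Emit:
move_arm(motion=[{"tx": 0,"ty": 0,"tz": 0.05,"ax": 0,"ay": 0,"az": 0.1},{"tx": 0,"ty": 0,"tz": 0,"ax": 0,"ay": 0,"az": 0.1},{"tx": 0,"ty": 0,"tz": 0,"ax": 0,"ay": 0,"az": 0.1},{"tx": 0,"ty": 0,"tz": 0,"ax": 0,"ay": 0,"az": 0.1},{"tx": 0,"ty": 0,"tz": 0,"ax": 0,"ay": 0,"az": 0.1}])

```text
time: 4.58
tcp_pos: [0.4925, 0.1126, 0.1043]
ee_rot: [0.0, -0.023, 1.0, -0.0]
force: [1.0, -0.8, -0.9]
opening: 0.158
```

```bash
python3 -c "
from h import *
st(); sole('s3'); st()
"
```

```text
t 4.58 q [-0.18  0.75 -0.22  2.03  0.4   0.4   0.9 ] p [0.4925 0.1126 0.1043] yawY 1.616 z [ 0.001 -0.    -1.   ] F [ 0.98 -0.79 -0.93] T [-0.133 -0.209  0.041] op 0.158
sole n 74 z med 0.02392 mean 0.02395
col [ 48.  44.  46.  45.  46.  58.  80.  99. 103. 105.]
stand z 0.07067
bolt 319.80272108843536 238.7891156462585
t 4.63 q [-0.18  0.75 -0.22  2.03  0.4   0.4   0.9 ] p [0.4925 0.1126 0.1043] yawY 1.612 z [ 0.001 -0.    -1.   ] F [ 1.77 -1.15 -0.85] T [-0.077 -0.185 -0.041] op 0.162
```

Emit:
move_arm(motion=[{"tx": 0,"ty": 0,"tz": 0,"ax": 0,"ay": 0,"az": 0.1},{"tx": 0,"ty": 0,"tz": 0,"ax": 0,"ay": 0,"az": 0.1},{"tx": 0,"ty": 0,"tz": 0,"ax": 0,"ay": 0,"az": 0.1},{"tx": 0,"ty": 0,"tz": 0,"ax": 0,"ay": 0,"az": 0.1},{"tx": 0,"ty": 0,"tz": 0,"ax": 0,"ay": 0,"az": 0.1}])

```text
time: 5.05
tcp_pos: [0.4924, 0.1121, 0.1043]
ee_rot: [0.0, 0.224, 0.974, -0.0]
force: [0.4, -1.6, -0.1]
opening: 0.157
```

```bash
python3 -c "
from h import *
st(); sole('s4'); st()
"
```

```text
t 5.05 q [-0.25  0.74 -0.1   2.04  0.2   0.37  0.6 ] p [0.4924 0.1121 0.1043] yawY 1.118 z [ 0.    -0.001 -1.   ] F [ 0.4  -1.62 -0.13] T [-0.409 -0.251  0.066] op 0.157
sole n 79 z med 0.02191 mean 0.02207
col [ 52.  47.  47.  46.  45.  50.  70.  93. 103. 103.]
stand z 0.07063
bolt 319.751677852349 238.83892617449663
t 5.1 q [-0.25  0.74 -0.1   2.04  0.2   0.37  0.6 ] p [0.4924 0.1121 0.1043] yawY 1.114 z [ 0.    -0.001 -1.   ] F [ 0.95 -2.22  0.59] T [-0.382 -0.238 -0.049] op 0.155
```

Emit:
move_arm(motion=[{"tx": 0,"ty": 0,"tz": 0,"ax": 0,"ay": 0,"az": 0.1},{"tx": 0,"ty": 0,"tz": 0,"ax": 0,"ay": 0,"az": 0.1},{"tx": 0,"ty": 0,"tz": 0,"ax": 0,"ay": 0,"az": 0.1},{"tx": 0,"ty": 0,"tz": 0,"ax": 0,"ay": 0,"az": 0.1}])

```text
time: 5.43
tcp_pos: [0.4921, 0.1118, 0.1043]
ee_rot: [0.0, 0.413, 0.911, -0.001]
force: [0.5, -2.4, 1.2]
opening: 0.159
```

```bash
python3 -c "
from h import *
st(); sole('s5'); st()
"
```

```text
t 5.43 q [-0.31  0.75 -0.02  2.04  0.03  0.36  0.37] p [0.4921 0.1118 0.1043] yawY 0.719 z [-0.    -0.001 -1.   ] F [ 0.53 -2.4   1.16] T [-0.63  -0.105  0.003] op 0.159
sole n 72 z med 0.02067 mean 0.02077
col [ 56.  49.  45.  47.  46.  49.  63.  87. 102. 105.]
stand z 0.07073
bolt 319.7094594594595 239.0608108108108
t 5.48 q [-0.31  0.75 -0.01  2.04  0.03  0.36  0.37] p [0.4921 0.1118 0.1043] yawY 0.715 z [-0.    -0.001 -1.   ] F [-0.09 -4.04  1.91] T [-0.627 -0.159 -0.053] op 0.156
```

Emit:
move_arm(motion=[{"tx": -0.07,"ty": -0.07,"tz": 0.02,"ax": 0,"ay": 0,"az": 0.1},{"tx": 0,"ty": 0,"tz": 0,"ax": 0,"ay": 0,"az": 0.1},{"tx": 0,"ty": 0,"tz": 0,"ax": 0,"ay": 0,"az": 0.1}])

```text
time: 5.73
tcp_pos: [0.4918, 0.1116, 0.1042]
ee_rot: [-0.0, 0.543, 0.839, -0.0]
force: [-1.1, -2.2, 4.5]
opening: 0.164
```

```bash
python3 -c "
from h import *
st(); sole('s6'); st()
"
```

```text
t 5.73 q [-0.34  0.75  0.05  2.04 -0.09  0.36  0.2 ] p [0.4918 0.1116 0.1042] yawY 0.422 z [-0.  0. -1.] F [-1.08 -2.24  4.46] T [-0.475  0.053  0.081] op 0.164
sole n 72 z med 0.01982 mean 0.01995
col [ 60.  48.  47.  48.  46.  47.  55.  81. 102. 106.]
stand z 0.07077
bolt 319.68666666666667 238.97333333333333
t 5.78 q [-0.34  0.75  0.05  2.04 -0.09  0.36  0.2 ] p [0.4918 0.1116 0.1042] yawY 0.417 z [-0. -0. -1.] F [-0.39 -0.74  4.8 ] T [-0.363  0.099 -0.039] op 0.157
```

Emit:
move_arm(motion=[{"tx": 0,"ty": 0,"tz": 0,"ax": 0,"ay": 0,"az": 0.1},{"tx": 0,"ty": 0,"tz": 0,"ax": 0,"ay": 0,"az": 0.1}])

```text
time: 5.95
tcp_pos: [0.4916, 0.1115, 0.1042]
ee_rot: [-0.0, 0.624, 0.781, -0.0]
force: [-1.3, -2.6, 5.7]
opening: 0.16
```

```bash
python3 -c "
from h import *
st(); sole('s7'); st()
"
```

```text
t 5.95 q [-0.37  0.75  0.09  2.04 -0.18  0.36  0.09] p [0.4916 0.1115 0.1042] yawY 0.223 z [-0.001 -0.    -1.   ] F [-1.26 -2.57  5.72] T [-0.52   0.209 -0.006] op 0.16
sole n 77 z med 0.0196 mean 0.01952
col [ 62.  50.  45.  45.  47.  46.  52.  77.  98. 105.]
stand z 0.0707
bolt 319.71140939597313 238.9261744966443
t 6.0 q [-0.37  0.75  0.09  2.04 -0.18  0.36  0.08] p [0.4916 0.1115 0.1042] yawY 0.218 z [-0.001 -0.    -1.   ] F [-2.08 -2.21  7.61] T [-0.399  0.142 -0.023] op 0.162
```

Emit:
move_arm(motion=[{"tx": -0.09,"ty": -0.07,"tz": -0.09,"ax": 0,"ay": 0,"az": 0.1},{"tx": 0,"ty": 0,"tz": 0,"ax": 0,"ay": 0,"az": 0.1}])

```text
time: 6.17
tcp_pos: [0.4914, 0.1114, 0.1043]
ee_rot: [-0.001, 0.699, 0.716, 0.0]
force: [1.1, 0.3, -3.6]
opening: 0.16
```

```bash
cat >> h.py <<'E'
def edge(f):
    g=np.load(f+'.npz')['pixels'].astype(float).mean(2)[:,248:258].mean(1); t=75
    for v in range(255,266):
        if g[v]<t<=g[v+1]: return round(v+(t-g[v])/(g[v+1]-g[v]),3)
E
python3 -c "
from h import *
st(); sole('s8'); st()
print([edge('s%d'%i) for i in range(2,9)])
"
```

```text
t 6.17 q [-0.39  0.75  0.13  2.05 -0.26  0.36 -0.03] p [0.4914 0.1114 0.1043] yawY 0.024 z [-0.001  0.001 -1.   ] F [ 1.06  0.31 -3.63] T [-0.047 -0.243  0.079] op 0.16
sole n 82 z med 0.01953 mean 0.0193
col [ 65.  50.  47.  47.  46.  47.  52.  73.  95. 104.]
stand z 0.07064
bolt 319.71527777777777 238.93055555555554
t 6.22 q [-0.4   0.75  0.13  2.05 -0.26  0.36 -0.03] p [0.4914 0.1114 0.1043] yawY 0.019 z [-0.001  0.001 -1.   ] F [ 0.65  1.38 -3.71] T [ 0.069 -0.222 -0.09 ] op 0.158
[np.float64(258.932), np.float64(259.587), np.float64(259.974), np.float64(260.32), np.float64(260.582), np.float64(260.804), np.float64(260.895)]
```

Emit:
move_arm(motion=[{"tx": 0,"ty": 0,"tz": 0,"ax": 0,"ay": 0,"az": 0.1},{"tx": 0,"ty": 0,"tz": 0,"ax": 0,"ay": 0,"az": 0.1}])

```text
time: 6.38
tcp_pos: [0.4912, 0.1115, 0.1043]
ee_rot: [-0.001, 0.766, 0.643, -0.0]
force: [0.2, -0.1, -3.7]
opening: 0.16
```

```bash
python3 -c "
from h import *
st(); sole('s9'); st()
print([edge('s%d'%i) for i in range(8,10)])
"
```

```text
t 6.38 q [-0.42  0.76  0.18  2.05 -0.35  0.37 -0.14] p [0.4912 0.1115 0.1043] yawY -0.175 z [-0.001  0.001 -1.   ] F [ 0.23 -0.06 -3.68] T [-0.037 -0.202  0.189] op 0.16
sole n 77 z med 0.01928 mean 0.01915
col [ 63.  50.  46.  44.  46.  46.  51.  71.  92. 104.]
stand z 0.07075
bolt 319.7260273972603 238.92465753424656
t 6.43 q [-0.42  0.76  0.18  2.05 -0.35  0.37 -0.15] p [0.4912 0.1114 0.1043] yawY -0.18 z [-0.001  0.001 -1.   ] F [ 0.1   1.07 -3.44] T [ 0.116 -0.193 -0.073] op 0.157
[np.float64(260.895), np.float64(260.92)]
```

Emit:
move_arm(motion=[{"tx": 0,"ty": 0,"tz": 0.05,"ax": 0,"ay": 0,"az": 0.1},{"tx": 0,"ty": 0,"tz": 0,"ax": 0,"ay": 0,"az": 0.1}])

```text
time: 6.6
tcp_pos: [0.491, 0.1115, 0.1043]
ee_rot: [-0.001, 0.826, 0.563, -0.0]
force: [-0.9, -0.5, 2.5]
opening: 0.161
```

```bash
python3 -c "
from h import *
st(); c=sole('s10'); st()
a=[0.,.505,1.003,1.402,1.7,1.9,2.1,2.3,2.5]
e=[edge('s%d'%i) for i in range(2,11)]; print(e[-2:])
z=[25.12,23.95,22.07,20.77,19.95,19.52,19.3,19.15]
for n in(5,6):
  p=np.polyfit(a[1:n],z[1:n],1); q=np.polyfit(a[1:n],e[1:n],1); print(p,q,(19.15-p[1])/p[0],(e[-1]-q[1])/q[0])
"
```

```text
t 6.6 q [-0.45  0.76  0.22  2.05 -0.43  0.38 -0.26] p [0.491  0.1115 0.1043] yawY -0.374 z [-0.001  0.001 -1.   ] F [-0.87 -0.48  2.49] T [-0.05   0.138  0.148] op 0.161
sole n 74 z med 0.01939 mean 0.01929
col [ 65.  50.  45.  47.  46.  46.  51.  73.  97. 105.]
stand z 0.07073
bolt 319.7027027027027 238.97972972972974
t 6.65 q [-0.45  0.76  0.22  2.05 -0.43  0.38 -0.26] p [0.491  0.1115 0.1043] yawY -0.379 z [-0.001  0.001 -1.   ] F [-1.56  0.87  2.47] T [ 0.108  0.102 -0.032] op 0.155
[np.float64(260.92), np.float64(260.878)]
[-3.36275048 25.56056993] [  0.8334727  259.15517271] 1.9063471904083515 2.0670470468704916
[-3.19603588 25.41323872] [  0.86466291 259.12760889] 1.9596897378547007 2.0243624285277497
```

Emit:
move_arm(motion=[{"tx": 0,"ty": 0,"tz": 0,"ax": 0,"ay": 0,"az": 0},{"tx": 0,"ty": 0,"tz": 0,"ax": 0,"ay": 0,"az": 0},{"tx": 0,"ty": 0,"tz": 0,"ax": 0,"ay": 0,"az": 0},{"tx": 0,"ty": 0,"tz": 0,"ax": 0,"ay": 0,"az": 0},{"tx": 0,"ty": 0,"tz": 0,"ax": 0,"ay": 0,"az": 0},{"tx": 0,"ty": 0,"tz": 0,"ax": 0,"ay": 0,"az": 0}], claw=0)

```text
time: 7.15
tcp_pos: [0.4917, 0.1107, 0.1042]
ee_rot: [-0.0, 0.827, 0.562, 0.0]
force: [0.1, 0.6, 0.2]
opening: 0.501
```

```bash
python3 -c "
from h import *
st()"
```

```text
t 7.15 q [-0.45  0.76  0.22  2.05 -0.43  0.37 -0.26] p [0.4917 0.1107 0.1042] yawY -0.378 z [-0.  0. -1.] F [0.06 0.61 0.19] T [ 0.03  -0.034 -0.022] op 0.501
```

Emit:
move_arm(motion=[{"tx": 0,"ty": 0,"tz": -1,"ax": 0,"ay": 0,"az": 0},{"tx": 0,"ty": 0,"tz": -2,"ax": 0,"ay": 0,"az": 0},{"tx": 0,"ty": 0,"tz": -2,"ax": 0,"ay": 0,"az": 0},{"tx": 0,"ty": 0,"tz": -2,"ax": 0,"ay": 0,"az": 0},{"tx": 0,"ty": 0,"tz": -2,"ax": 0,"ay": 0,"az": 0},{"tx": 0,"ty": 0,"tz": -1,"ax": 0,"ay": 0,"az": -0.1},{"tx": 0,"ty": 0,"tz": 0,"ax": 0,"ay": 0,"az": -0.12},{"tx": 0,"ty": 0,"tz": 0,"ax": 0,"ay": 0,"az": -0.12},{"tx": 0,"ty": 0,"tz": 0,"ax": 0,"ay": 0,"az": -0.12},{"tx": 0,"ty": 0,"tz": 0,"ax": 0,"ay": 0,"az": -0.12},{"tx": 0,"ty": 0,"tz": 0,"ax": 0,"ay": 0,"az": -0.1},{"tx": 0,"ty": 0,"tz": 0,"ax": 0,"ay": 0,"az": 0}])

```text
time: 8.15
tcp_pos: [0.4917, 0.1104, 0.2049]
ee_rot: [0.0, 0.592, 0.806, 0.0]
force: [-0.3, 0.0, -0.2]
opening: 0.499
```

```bash
python3 -c "
from h import *
to(.443,.2115,.2); sole('s11'); print(edge('s11'))
c=grab('top','t2');crop(c,'ct2',(230,340,150,240))
c=dict(np.load('s11.npz'));P=cloud(c)
m=(np.linalg.norm(P[...,:2]-[.491,.1115],axis=2)<.045)&(P[...,2]>.127)&(P[...,2]<.14)
q=P[m];r=cv2.minAreaRect((q[:,:2]*1000).astype(np.float32)); print(r,len(q))
"
```

```text
t 8.15 q [-0.41  0.58  0.15  1.97 -0.14  0.61  0.14] p [0.4917 0.1104 0.2049] yawY 0.304 z [ 0.001  0.    -1.   ] F [-0.31  0.03 -0.25] T [ 0.008 -0.025  0.011] op 0.499
tool cm [11.1  -1.63  0.49]
sole n 71 z med 0.01929 mean 0.01926
col [ 65.  49.  46.  47.  48.  47.  51.  72.  96. 104.]
stand z 0.07071
bolt 319.65248226950354 238.93617021276594
260.895
((491.38568115234375, 111.867431640625), (58.59683609008789, 13.213028907775879), 67.05918884277344) 106
```

View pics/s11.png

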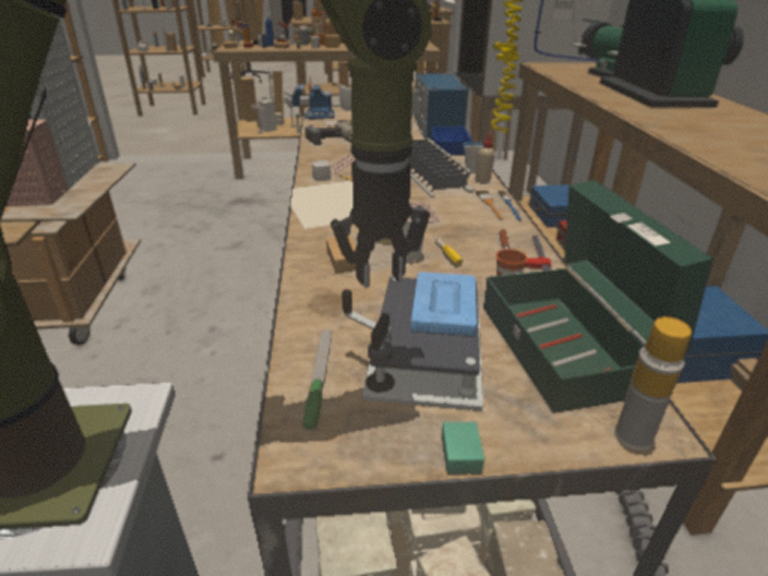

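Emit:
move_arm(motion=[{"tx": 2.2,"ty": -0.3,"tz": 0,"ax": 0,"ay": 0,"az": 0},{"tx": 2.2,"ty": -0.3,"tz": 0,"ax": 0,"ay": 0,"az": 0},{"tx": 2.2,"ty": -0.4,"tz": 0,"ax": 0,"ay": 0,"az": 0},{"tx": 2.2,"ty": -0.3,"tz": 0,"ax": 0,"ay": 0,"az": 0},{"tx": 2.3,"ty": -0.3,"tz": 0,"ax": 0,"ay": 0,"az": 0},{"tx": 0,"ty": 0,"tz": 2,"ax": 0,"ay": 0,"az": 0},{"tx": 0,"ty": 0,"tz": 2,"ax": 0,"ay": 0,"az": 0},{"tx": 0,"ty": 0,"tz": 0.8,"ax": 0,"ay": 0,"az": 0},{"tx": 0,"ty": 0,"tz": 0,"ax": 0,"ay": 0,"az": 0}])

```text
time: 9.0
tcp_pos: [0.4424, 0.2113, 0.1549]
ee_rot: [-0.001, 0.594, 0.805, -0.002]
force: [-0.9, 0.2, 0.5]
opening: 0.5
```

```bash
python3 -c "
from h import *
to(.443,.2115,.099)
c=grab('side','s12');crop(c,'cs12',(205,325,165,265))
"
```

```text
t 9.0 q [-0.63  0.65  0.14  2.05 -0.2   0.46 -0.04] p [0.4424 0.2113 0.1549] yawY 0.299 z [-0.003 -0.002 -1.   ] F [-0.89  0.21  0.47] T [-0.026 -0.082 -0.024] op 0.5
tool cm [0.01 0.08 5.59]
```

View pics/cs12.png

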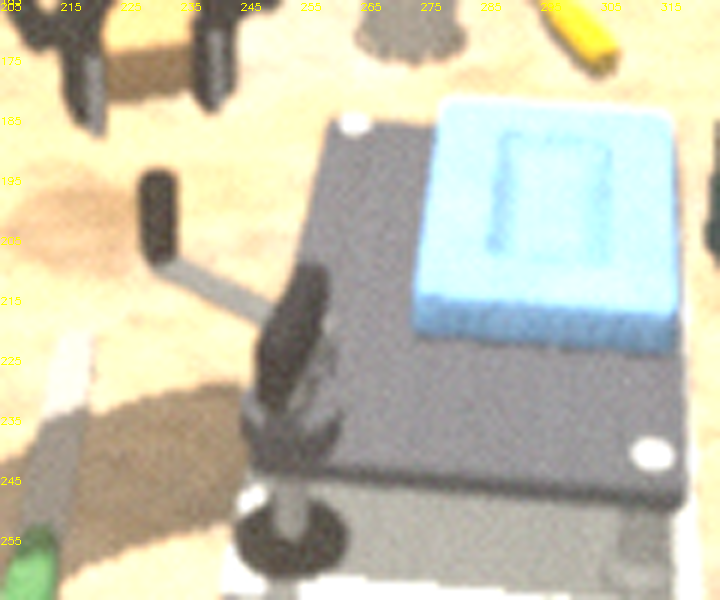

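The open fingers (crop ≈(90,120) and (215,100)) straddle the pin (160,215) evenly, so I go down.

Emit:
move_arm(motion=[{"tx": 0,"ty": 0.05,"tz": 1.5,"ax": 0,"ay": 0,"az": 0},{"tx": 0,"ty": 0,"tz": 1.5,"ax": 0,"ay": 0,"az": 0},{"tx": 0,"ty": 0,"tz": 1.5,"ax": 0,"ay": 0,"az": 0},{"tx": 0,"ty": 0,"tz": 0.9,"ax": 0,"ay": 0,"az": 0},{"tx": 0,"ty": 0,"tz": 0,"ax": 0,"ay": 0,"az": 0},{"tx": 0,"ty": 0,"tz": 0,"ax": 0,"ay": 0,"az": 0}])

```text
time: 9.55
tcp_pos: [0.4443, 0.212, 0.1026]
ee_rot: [0.0, 0.593, 0.805, 0.0]
force: [-0.2, -0.1, 0.7]
opening: 0.501
```

Emit:
move_arm(motion=[{"tx": 0,"ty": 0,"tz": 0,"ax": 0,"ay": 0,"az": 0},{"tx": 0,"ty": 0,"tz": 0,"ax": 0,"ay": 0,"az": 0},{"tx": 0,"ty": 0,"tz": 0,"ax": 0,"ay": 0,"az": 0},{"tx": 0,"ty": 0,"tz": 0,"ax": 0,"ay": 0,"az": 0},{"tx": 0,"ty": 0,"tz": 0,"ax": 0,"ay": 0,"az": 0},{"tx": 0,"ty": 0,"tz": 0,"ax": 0,"ay": 0,"az": 0}], claw=-1, force=25)

```text
time: 10.05
tcp_pos: [0.4444, 0.2124, 0.103]
ee_rot: [0.0, 0.593, 0.805, 0.001]
force: [-0.5, -0.6, 7.2]
opening: 0.206
```

```bash
python3 -c "
from h import *
st()
c=grab('side','s13');crop(c,'cs13',(205,325,165,265))
"
```

```text
t 10.05 q [-0.6   0.74  0.1   2.08 -0.22  0.33 -0.02] p [0.4444 0.2124 0.103 ] yawY 0.301 z [ 0.001  0.001 -1.   ] F [-0.48 -0.65  7.16] T [-0.045  0.112 -0.073] op 0.206
```

View pics/cs13.png

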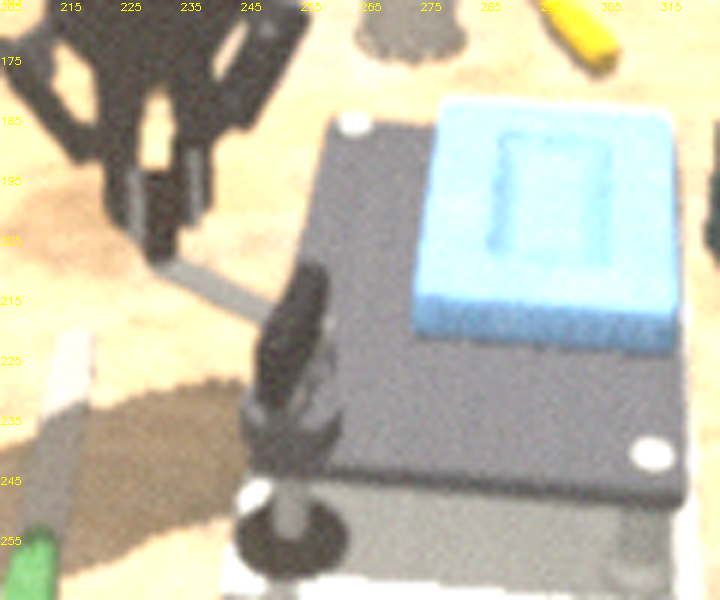

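```bash
python3 -c "
from h import *
s,r=st(); pv=np.array([.501,.155]); p=np.array([.444,.2115])
v=p-pv; R=np.hypot(*v); a0=np.arctan2(v[1],v[0]); print(R,a0)
a=np.linspace(a0,1.348,13); W=np.c_[pv+R*np.c_[np.cos(a),np.sin(a)],np.zeros(13)]
print((np.diff(W,axis=0)@r*100).round(2)); print(W[-1])
"
```

```text
t 10.1 q [-0.6   0.74  0.1   2.08 -0.22  0.33 -0.02] p [0.4444 0.2124 0.103 ] yawY 0.301 z [ 0.001  0.001 -1.   ] F [ 0.27 -0.52  6.74] T [-0.059  0.118  0.012] op 0.199
0.08025739841285662 2.3605997480391556
[[ 0.29  0.61  0.  ]
 [ 0.24  0.63  0.  ]
 [ 0.19  0.65  0.  ]
 [ 0.13  0.66  0.  ]
 [ 0.07  0.67  0.  ]
 [ 0.02  0.68  0.  ]
 [-0.04  0.68  0.  ]
 [-0.1   0.67  0.  ]
 [-0.15  0.66  0.  ]
 [-0.21  0.64  0.  ]
 [-0.26  0.62  0.  ]
 [-0.31  0.6   0.  ]]
[0.51873349 0.23327371 0.        ]
```

Emit:
move_arm(motion=[{"tx": 0,"ty": 0,"tz": -0.12,"ax": 0,"ay": 0,"az": 0},{"tx": 0.29,"ty": 0.61,"tz": 0,"ax": 0,"ay": 0,"az": 0},{"tx": 0.24,"ty": 0.63,"tz": 0,"ax": 0,"ay": 0,"az": 0},{"tx": 0.19,"ty": 0.65,"tz": 0,"ax": 0,"ay": 0,"az": 0},{"tx": 0.13,"ty": 0.66,"tz": 0,"ax": 0,"ay": 0,"az": 0}])

```text
time: 10.52
tcp_pos: [0.4627, 0.229, 0.1031]
ee_rot: [-0.003, 0.593, 0.805, -0.002]
force: [-7.1, 3.8, 3.3]
opening: 0.199
```

```bash
python3 -c "
from h import *
st()"
```

```text
t 10.52 q [-0.61  0.76  0.11  2.   -0.21  0.39 -0.03] p [0.4627 0.229  0.1031] yawY 0.302 z [-0.007 -0.    -1.   ] F [-7.1   3.82  3.31] T [ 0.745  1.43  -0.194] op 0.199
```

Emit:
move_arm(motion=[{"tx": 0.07,"ty": 0.67,"tz": 0,"ax": 0,"ay": 0,"az": 0},{"tx": 0.02,"ty": 0.68,"tz": 0,"ax": 0,"ay": 0,"az": 0},{"tx": -0.04,"ty": 0.68,"tz": 0,"ax": 0,"ay": 0,"az": 0},{"tx": -0.1,"ty": 0.67,"tz": 0,"ax": 0,"ay": 0,"az": 0},{"tx": -0.15,"ty": 0.66,"tz": 0,"ax": 0,"ay": 0,"az": 0}])

```text
time: 10.93
tcp_pos: [0.4961, 0.2395, 0.1031]
ee_rot: [-0.003, 0.592, 0.806, -0.0]
force: [-5.4, 4.4, 1.8]
opening: 0.197
```

```bash
python3 -c "
from h import *
st();sole('s14');st()"
```

```text
t 10.93 q [-0.6   0.79  0.12  1.9  -0.21  0.46 -0.03] p [0.4961 0.2395 0.1031] yawY 0.304 z [-0.005  0.003 -1.   ] F [-5.39  4.39  1.77] T [ 1.143  1.283 -0.333] op 0.197
sole n 77 z med 0.01916 mean 0.01926
col [ 64.  52.  49.  49.  48.  48.  52.  75. 104. 117.]
stand z 0.07065
bolt 319.64925373134326 238.98507462686567
t 10.98 q [-0.6   0.79  0.12  1.9  -0.21  0.46 -0.03] p [0.4982 0.2393 0.1032] yawY 0.303 z [-0.002  0.003 -1.   ] F [-3.89  6.05 -1.38] T [ 1.165  1.025 -0.311] op 0.203
```

Emit:
move_arm(motion=[{"tx": 0.0,"ty": 0.66,"tz": 0.02,"ax": 0,"ay": 0,"az": 0},{"tx": -0.23,"ty": 0.62,"tz": 0,"ax": 0,"ay": 0,"az": 0},{"tx": -0.15,"ty": 0.3,"tz": 0,"ax": 0,"ay": 0,"az": 0},{"tx": 0,"ty": 0,"tz": 0,"ax": 0,"ay": 0,"az": 0}])

```text
time: 11.32
tcp_pos: [0.515, 0.239, 0.1032]
ee_rot: [-0.001, 0.593, 0.806, 0.001]
force: [-0.9, 4.0, -0.4]
opening: 0.199
```

```bash
python3 -c "
from h import *
st();sole('s15');st()"
```

```text
t 11.32 q [-0.59  0.8   0.13  1.86 -0.2   0.49 -0.02] p [0.515  0.239  0.1032] yawY 0.302 z [ 0.     0.002 -1.   ] F [-0.88  3.99 -0.38] T [ 0.921  0.349 -0.09 ] op 0.199
sole n 72 z med 0.01928 mean 0.01923
col [ 64.  52.  46.  48.  48.  46.  52.  76. 103. 116.]
stand z 0.07058
bolt 319.68461538461537 239.4
t 11.37 q [-0.59  0.8   0.13  1.86 -0.2   0.49 -0.02] p [0.515  0.239  0.1032] yawY 0.302 z [ 0.001  0.002 -1.   ] F [-1.56  4.5  -0.73] T [ 1.     0.296 -0.118] op 0.203
```

Emit:
move_arm(motion=[{"tx": 0.0,"ty": 0.28,"tz": 0,"ax": 0,"ay": 0,"az": 0},{"tx": -0.05,"ty": 0.15,"tz": 0,"ax": 0,"ay": 0,"az": 0},{"tx": 0,"ty": 0,"tz": 0,"ax": 0,"ay": 0,"az": 0}])

```text
time: 11.62
tcp_pos: [0.5176, 0.2383, 0.1031]
ee_rot: [-0.001, 0.593, 0.805, -0.001]
force: [-4.4, 3.0, 2.6]
opening: 0.2
```

```bash
python3 -c "
from h import *
st()"
```

```text
t 11.62 q [-0.59  0.81  0.13  1.85 -0.2   0.5  -0.02] p [0.5176 0.2383 0.1031] yawY 0.302 z [-0.003  0.    -1.   ] F [-4.44  3.04  2.58] T [ 0.814  1.01  -0.131] op 0.2
```

Emit:
move_arm(motion=[{"tx": -0.1,"ty": 0.2,"tz": 0,"ax": 0,"ay": 0,"az": 0},{"tx": 0,"ty": 0,"tz": 0,"ax": 0,"ay": 0,"az": 0}])

```text
time: 11.78
tcp_pos: [0.5177, 0.2383, 0.103]
ee_rot: [-0.003, 0.593, 0.805, -0.002]
force: [-8.6, 4.3, 5.8]
opening: 0.197
```

```bash
python3 -c "
from h import *
st();sole('s16');st()"
```

```text
t 11.78 q [-0.58  0.81  0.13  1.84 -0.2   0.51 -0.02] p [0.5177 0.2383 0.103 ] yawY 0.302 z [-0.007  0.    -1.   ] F [-8.59  4.26  5.81] T [ 0.927  1.757 -0.212] op 0.197
sole n 76 z med 0.01913 mean 0.01909
col [ 62.  51.  45.  48.  49.  48.  53.  75. 103. 116.]
stand z 0.07071
bolt 319.5846153846154 238.9923076923077
t 11.83 q [-0.58  0.81  0.13  1.84 -0.2   0.51 -0.02] p [0.5177 0.2383 0.103 ] yawY 0.302 z [-0.007  0.    -1.   ] F [-9.2   5.02  5.26] T [ 0.841  1.726 -0.214] op 0.198
```

Emit:
move_arm(motion=[{"tx": 0.15,"ty": -0.25,"tz": -0.05,"ax": 0,"ay": 0,"az": 0},{"tx": 0,"ty": 0,"tz": 0,"ax": 0,"ay": 0,"az": 0}])

```text
time: 12.0
tcp_pos: [0.5174, 0.2383, 0.1032]
ee_rot: [-0.0, 0.593, 0.805, -0.0]
force: [-2.9, 2.8, -1.9]
opening: 0.197
```

Emit:
move_arm(motion=[{"tx": 0,"ty": 0,"tz": 0,"ax": 0,"ay": 0,"az": 0},{"tx": 0,"ty": 0,"tz": 0,"ax": 0,"ay": 0,"az": 0},{"tx": 0,"ty": 0,"tz": 0,"ax": 0,"ay": 0,"az": 0},{"tx": 0,"ty": 0,"tz": 0,"ax": 0,"ay": 0,"az": 0},{"tx": 0,"ty": 0,"tz": 0,"ax": 0,"ay": 0,"az": 0}], claw=0)

```text
time: 12.42
tcp_pos: [0.519, 0.2375, 0.1039]
ee_rot: [0.001, 0.593, 0.805, 0.0]
force: [-0.7, -0.2, 0.3]
opening: 0.5
```

Emit:
move_arm(motion=[{"tx": 0,"ty": 0,"tz": -1,"ax": 0,"ay": 0,"az": 0},{"tx": 0,"ty": 0,"tz": -2,"ax": 0,"ay": 0,"az": 0},{"tx": 0,"ty": 0,"tz": -2,"ax": 0,"ay": 0,"az": 0},{"tx": 0,"ty": 0,"tz": -2,"ax": 0,"ay": 0,"az": 0},{"tx": 0,"ty": 0,"tz": -2,"ax": 0,"ay": 0,"az": 0},{"tx": 0,"ty": 0,"tz": -2,"ax": 0,"ay": 0,"az": 0},{"tx": 2,"ty": -2,"tz": 0,"ax": 0,"ay": 0,"az": 0},{"tx": 2,"ty": -2,"tz": 0,"ax": 0,"ay": 0,"az": 0},{"tx": 2,"ty": -2,"tz": 0,"ax": 0,"ay": 0,"az": 0},{"tx": 2,"ty": -2,"tz": 0,"ax": 0,"ay": 0,"az": 0},{"tx": 2,"ty": -2,"tz": 0,"ax": 0,"ay": 0,"az": 0},{"tx": 2,"ty": -2,"tz": 0,"ax": 0,"ay": 0,"az": 0},{"tx": 0,"ty": 0,"tz": 0,"ax": 0,"ay": 0,"az": 0}])

```text
time: 13.5
tcp_pos: [0.3623, 0.3202, 0.2141]
ee_rot: [-0.002, 0.59, 0.808, -0.001]
force: [-0.4, -0.5, -0.5]
opening: 0.5
```

```bash
python3 -c "
from h import *
st();sole('s17');print(edge('s17'))
c=dict(np.load('s17.npz')); crop(c,'cs17',(215,335,175,275))
c=grab('top','t3');crop(c,'ct3',(210,340,135,230))
A=onz(c,225.7,186.5,.072)
P=cloud(c); m=(P[...,2]>.108)&(P[...,2]<.14)&(np.linalg.norm(P[...,:2]-[.518,.238],axis=2)<.03); print('pin',np.median(P[m],0),m.sum())
m=(P[...,2]>.125)&(P[...,2]<.14)&(np.linalg.norm(P[...,:2]-[.491,.112],axis=2)<.04); print(cv2.minAreaRect((P[m][:,:2]*1000).astype(np.float32)))
"
```

```text
t 13.5 q [-0.95  0.54  0.2   2.01 -0.19  0.61 -0.3 ] p [0.3623 0.3202 0.2141] yawY 0.309 z [-0.005  0.001 -1.   ] F [-0.36 -0.46 -0.53] T [-0.01  -0.021 -0.044] op 0.5
sole n 73 z med 0.01929 mean 0.01911
col [ 62.  51.  49.  49.  51.  47.  53.  75. 100. 115.]
stand z 0.0707
bolt 319.08247422680415 238.8659793814433
260.577
pin [0.51850219 0.23477354 0.1296914 ] 33
((491.0987243652344, 114.6554946899414), (57.33035659790039, 14.254240989685059), 67.88948822021484)
```

View pics/ct3.png

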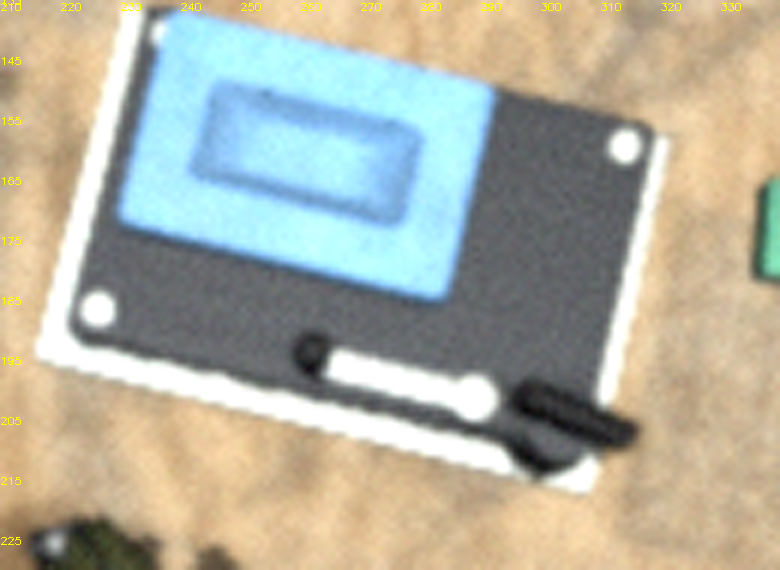

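View pics/cs17.png

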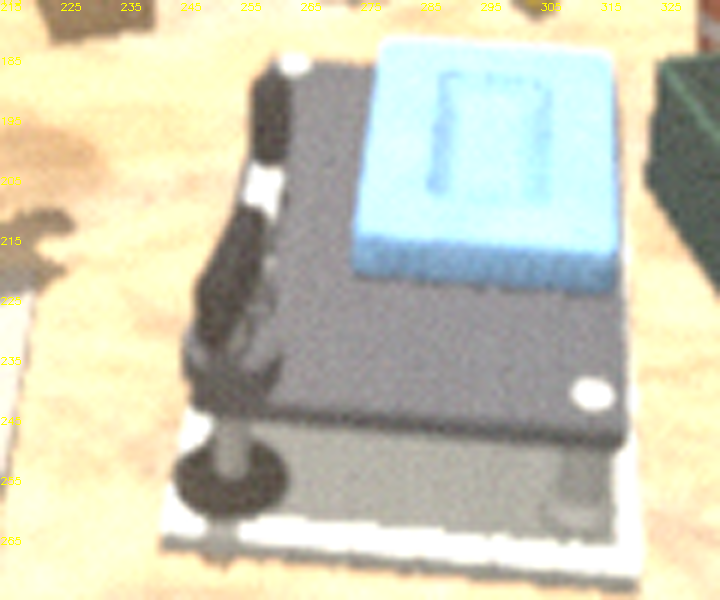

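```bash
python3 -c "
from h import *
print(ctrl.sign_off())"
```

```text
the job is handed in; nothing more can be done
None
```

I turned the bar knob about 2.5 rad clockwise, then swung the lock lever to its stop, and handed the job in at 13.6 s. The order was as asked, and the robot was clear of everything.

**Foot:**
- The side camera showed the rubber sole going down about 3 mm per rad, then stopping at about 1.9–2.1 rad, which I take as first touch.
- I went about 0.5 rad past that, so it should be bearing with about 5 N. That figure is worked out from the turn, not measured.
- The turning torque rose from about 0.05 to 0.15–0.19 N m near touch. The torque readings were noisy, so I relied mainly on the camera.
- After release the knob stayed at the angle where I left it (68°).

**Lever:**
- At the end the pin stopped moving while the push force grew to about 9 N, so it is against the stop.
- The last top view shows the arm along the front edge, pointing to the stand's left. I measured its direction at 1.357 rad against an expected 1.348, within camera error.

**Stand and surroundings:**
- The stand's bolts sit at the same pixels in the top view as at the start, and its upper face height is unchanged, so it was neither shoved nor lifted.
- Nothing near the stand was touched. I did not measure the file and the two blocks again at the end.

**Checks that disagreed:**
- The two cameras differed by 3–7 mm in y on the knob and pin. I corrected this while gripping, by relieving the contact forces.
- In the final side image the brightness edge of the sole shifted by 0.3 px. I put this down to changed shadow, because the depth reading of the sole was unchanged (19.1–19.3 mm).

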